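# Divide and close a dessert tub, then take off its outer cover

### The job

Make up the two-flavour dessert tub: take the blue divider from the drying rack and slide it upright down into the tub's orange slot until it stands on the bottom, let go, then carry the pair of lids together by the red knob, lower it gently onto the tub until it is fully seated, and let go. Then lift off only the metal outer lid by its black collar, leaving the cream inner lid seated and undisturbed on the tub, and finish while holding the outer lid level and steady, at least 10 cm above where it sat and touching nothing but your gripper. Leave the finished desserts, shaker, cup and brush where they stand.

Things in the scene. Friction and masses are not known exactly. Their poses are not given: they have to be found in the camera images.
- tub: Round white open tub, fixed in a steel ring (170 dia, 14 high). Origin: centre of its underside, on the table, z up. Inner floor 12 mm and rim 88 mm above the origin; mouth 132 inside, 140 outside diameter. Inside, orange guide rails form an upright slot through the tub's axis, along the tub's own y (see tub_slot). Stands at any of three places.
- tub_slot (a point): Centre of the tub's slot at the height of the rail tops: on the tub's axis, 64 mm above its origin, axes as the tub's. Slot gap 10.5 mm across x, flared at the top; two pairs of rails with 102 mm between the pairs along y, each pair reaching out to the wall (room for 130 mm along y).
- divider: Loose blue slab, 8 thick (x), 118 wide (y), 60 mm high (z), 60 g. Origin: centre of its bottom edge. Starts upright in the rack. Fits the slot either way round, its y along the tub's y; fully down its origin is 12 mm above the tub's, its top 16 mm below the rim. Grip its upper edge across the 8 mm; in the tub 60 mm are free on each side, so open only part way to let go.
- rack: Steel drying rack fixed to the table: base 80 (x) by 140 (y) by 10 mm high, with eight pins reaching 37 mm above the table; the divider stands on the base, along the rack's y, between the two middle rows of pins (gap 11 mm). Origin: centre of its underside.
- lid_rest: Low steel ring fixed to the table on which the pair of lids waits: 140 mm outside, 132 mm inside diameter, top edge 45 mm above its origin (centre of its underside, on the table).
- inner_lid: Loose cream inner lid with red knob, 160 g. Origin: centre of its disc's underside, the face that sits on the rim (45 mm above the table on the rest, 88 mm above the tub's origin when seated). Disc 148 dia, 6 thick; the plug under it, 126 dia, 10 deep, tapered to 116, enters the tub's mouth. Lifted by its knob it carries the outer lid along. Its yaw does not matter.
- knob_top (a point): Centre of the top of the inner lid's red knob, 60 mm above the inner lid's origin: a plain upright round bar, 22 mm diameter, that passes up through the outer lid's collar; its top 26 mm stand free above the collar while the lids are nested.
- outer_lid: Loose aluminium outer lid, 150 g, lying freely on the inner lid's disc. Origin: centre of its plate's underside, 6 mm above the inner lid's origin when nested. Plate 162 dia, 4 thick; a skirt (156 inside) hangs to 24 mm below the origin around the inner lid's disc (4 mm play). Lifted by the collar it slides up off the knob freely, clear after 54 mm.
- collar_top (a point): Centre of the top of the outer lid's black collar, 28 mm above the outer lid's origin: a round upright tube, 50 outside, 38 mm inside diameter, 24 mm high above the plate. Grip its outside from above, with the red knob (26 mm higher) between the fingers.
- dessert_a: Finished dessert, round white tub with cream top, 92 mm diameter, 44 mm high, loose; leave alone. Origin: centre of underside.
- dessert_b: Like dessert_a with a cocoa-brown top; leave alone.
- dessert_c: Like dessert_a, standing nearer the robot; leave alone.
- shaker: Steel cocoa shaker, 58 mm diameter, 80 mm high, loose; leave alone. Origin: centre of underside.
- tasting_cup: Small blue ceramic cup, 64 mm diameter, 60 mm high, loose; leave alone. Origin: centre of underside.
- brush: Pastry brush lying at the side, 200 mm long, 42 mm wide, about 20 mm high, loose; leave alone. Origin: under its middle, x towards the bristles.
Mind the look-alikes: they are no part of the job. Leave any brown look-alike of the outer_lid alone.

How it is judged:
By the outcome, as a careful person would: the job done as asked, in the order asked, and still so for the second after the job is handed in, while the arm keeps its last pose, push and grip.
It also fails if it takes over 72 s, if anything falls off the work surface, if the arm or the gripper's body presses on something with over 40 N, if the wrist force passes 120 N, or if a joint passes its speed limit or range.

### The arm

A 6-joint arm with a two-finger parallel gripper is mounted at the origin on the work surface. World frame = base frame: x ahead of the robot, y to its left, z up, the work surface at z = 0. Lengths are in m, angles in rad, forces in N, time in s.
With the tool pointing down it reaches from about 0.3 to 0.775 m from the base axis. Payload 14.6 kg.
Tool frame: the origin (TCP) lies at the very end of the fingers, on their centre line; the grasp point (between the pads) lies 19 mm behind it; y points along the fingers, z is the direction in which the jaws open and shut, and the axes are right-handed (so a half turn about y gives the same grasp; the last joint's range is limited). The gripper opens to 94 mm and grips with 3 to 60 N. Pads are 16 mm wide; open, the fingers measure 119 mm over their backs; the gripper's body (75 mm by 177 mm) begins 78 mm behind the grasp point.
Start: joints at [-1.415, 0.3, 1.521, -0, 1.321, -0.067], TCP at [0.122, -0.536, 0.205] pointing down, gripper open.
Joint ranges: [-3.03, 3.03], [-0.79, 2.21], [0.23, 2.52], [-1.04, 4.18], [0, 3.07], [-2.55, 2.55]. Speed limits (rad/s): [2.22, 2.22, 2.57, 3.14, 3.14, 3.14].

### API

Orientations are given as [roll, pitch, yaw] about the fixed x, y, z axes, in that order (R = Rz(yaw) Ry(pitch) Rx(roll)).
In Python, from station import get_obs, camera, job gives the robot as it stands.
- The arm moves only by the tool step_arm, never from a script. Its argument "targets" is a list of rows, each a list of 6 numbers: the shift along the tool's x, y, z in mm, then the turn, a rotation vector about the tool's x, y, z in degrees. In form: [[dx, dy, dz, rx, ry, rz], ...]. A call has 1 to 12 rows; each row shifts and turns the commanded pose from where the row before left it, along the tool's axes as they then stand; what a row does not reach is not made up. A row lasts 1/8 s, in which the tool goes at most 62.5 mm and 10.7 degrees, less where a joint would pass 70% of its speed; a pose out of reach is approached as far as the arm can. A call is refused whole if a number of a shift passes 62.5 or a number of a turn 10.7, either way. A call with a gripper value outside its range is refused whole. "gripper" is the opening, from -1 (shut) to 1 (fully open), set as the call begins (left out, the last holds). The fingers move at their own pace and stop on an object; "squeeze" is the grip in N (left out, the last holds). Time passes only in rows, so rows that do not move let the fingers close. It gives the time, the measured TCP pose, the force and the opening at its end, in the units of the state.
- get_obs(): the state, without advancing time (a new reading comes with each control period).
- camera(name): name is "scene" or "top"; returns a dict with "pixels" (384x512x3 uint8, red, green, blue), "intrinsics" (3x3 intrinsics, pixels), "k1" (the pictures are not rectified: a ray, as slopes to the right and down, at radius r is drawn at 1 + k1 r^2 times it, then the intrinsics apply), "R" (3x3) and "t" (3): a world point X has camera coordinates R X + t. Camera axes: x right, y down, z forward; pixel columns grow to the right and rows downward; lengths in m; the calibration is good to about 2 mm. A picture is of the moment at which its call begins. There is no depth.
- job.hand_in(): hands the job in, once; it reports no verdict.
The state is a dict: "time_s": time; "qpos": joint angles; "joint_vel": joint speeds; "tau": joint torques, N m; "ee_pos": TCP position; "eef_rot": TCP orientation; "force": force on the tool from outside, world axes, zero at the start; "moment": the same for the moment, N m; "grip_width": finger opening in m.
Only numpy, scipy, OpenCV 4.12 (cv2) and the standard library are available. Lean on these libraries where they do the work, as an engineer would, in place of code of your own. Each camera call takes 0.05 s, during which the arm holds its last target.

## Working session

There is one attempt and no reset: what is moved stays moved. The work goes in short steps, Python scripts to look and compute and a tool call to move; the robot and the scene stay as the last step left them, time stands still between calls to the robot, and variables do not carry over. Pictures are saved under pics/ and viewed, and the job is handed in when it is done.

Besides the shell and the picture viewer there is one more tool, called after "Call:" as name([rows], argument=value, ...), one row to a line, values as JSON. step_arm: Moves the arm, as the interface text tells. Its arguments: {"type":"object","properties":{"targets":{"type":"array","items":{"type":"array","items":{"type":"number"}}},"gripper":{"type":"number"},"squeeze":{"type":"number"}},"required":["targets"]}

```bash
ls; mkdir -p pics; python3 - <<'E'
from station import get_obs, camera, job
import cv2,numpy as np
print(get_obs())
for n in ["scene","top"]:
    c=camera(n); cv2.imwrite(f"pics/{n}0.png",cv2.cvtColor(c["pixels"],cv2.COLOR_RGB2BGR))
    print(n,c["intrinsics"],c["k1"],c["R"],c["t"])
E
```

```text
pics
{'time_s': 0.0, 'qpos': array([-1.41457397e+00,  3.00456857e-01,  1.52158983e+00,  7.70831570e-06,
        1.32070135e+00, -6.65832680e-02]), 'joint_vel': array([-4.51619052e-04,  1.81103838e-05, -1.13107594e-03,  9.65055014e-05,
        5.17239481e-05,  2.33060015e-03]), 'tau': array([-1.53592387e-04, -5.31811166e+01, -3.52736771e+01,  7.08374265e-02,
        2.43608822e-02, -9.29064868e-05]), 'ee_pos': array([ 0.1214982 , -0.53613872,  0.20489044]), 'eef_rot': array([-1.57194865e+00,  8.43221809e-05, -2.91878899e+00]), 'force': array([-0.39997993, -0.2403864 , -0.34774244]), 'moment': array([0.00397568, 0.01210258, 0.0767682 ]), 'grip_width': 0.09376755575399}
scene [[410.48993239   0.         261.25848705]
 [  0.         410.48993239 189.64231225]
 [  0.           0.           1.        ]] -0.02446650607689736 [[ 0.18236902  0.98319989 -0.00771504]
 [ 0.65258472 -0.12690652 -0.74701266]
 [-0.73544185  0.13119725 -0.66476504]] [-0.01703995 -0.29087455  1.71778004]
top [[474.09983334   0.         255.88250445]
 [  0.         474.09983334 189.77072444]
 [  0.           0.           1.        ]] -0.019238590259196893 [[ 0.02540717 -0.99960894 -0.01168092]
 [-0.99469417 -0.02411359 -0.10001026]
 [ 0.09968948  0.01415992 -0.99491784]] [-0.10251796  0.5167202   1.23806696]
```

View pics/scene0.png

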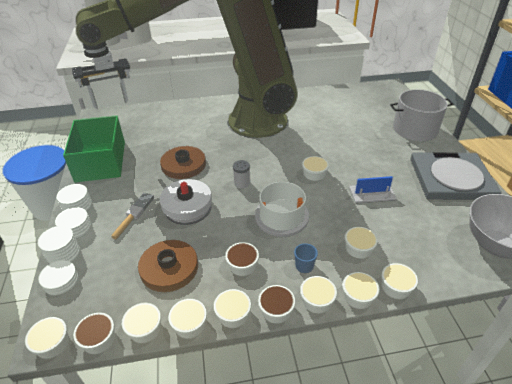

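View pics/top0.png

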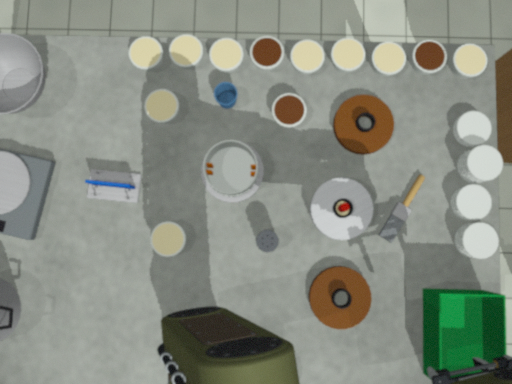

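The scene view shows the tub at (283,205), the lids at (186,197) and the rack at (373,188). In the top view they are at (232,168), (343,208) and (111,184). I'll enlarge these for accurate pixel positions.

```bash
cat > h.py <<'E'
import numpy as np, cv2
from station import get_obs, camera, job
from scipy.optimize import least_squares
def ray(c,u,v):
    K=c["intrinsics"];p=np.array([(u-K[0,2])/K[0,0],(v-K[1,2])/K[1,1]])
    s=p.copy()
    for _ in range(20): s=p/(1+c["k1"]*(s@s))
    d=c["R"].T@np.array([s[0],s[1],1]); o=-c["R"].T@c["t"]
    return o,d/np.linalg.norm(d)
def onz(c,u,v,z):
    o,d=ray(c,u,v); return o+d*(z-o[2])/d[2]
def tri(c1,p1,c2,p2):
    A=np.zeros((3,3));b=np.zeros(3)
    for c,p in((c1,p1),(c2,p2)):
        o,d=ray(c,*p);M=np.eye(3)-np.outer(d,d);A+=M;b+=M@o
    return np.linalg.solve(A,b)
def proj(c,X):
    x=c["R"]@np.asarray(X)+c["t"];s=x[:2]/x[2];s=s*(1+c["k1"]*(s@s));K=c["intrinsics"]
    return K[0,0]*s[0]+K[0,2],K[1,1]*s[1]+K[1,2]
def crop(c,u0,v0,w,h,k,name):
    im=cv2.cvtColor(c["pixels"],cv2.COLOR_RGB2BGR)[v0:v0+h,u0:u0+w]
    im=cv2.resize(im,None,fx=k,fy=k,interpolation=cv2.INTER_CUBIC)
    for i in range(0,w,10):
        cv2.putText(im,str(u0+i),(i*k,8),0,.3,(0,0,255),1);cv2.line(im,(i*k,10),(i*k,14),(0,0,255),1)
    for i in range(0,h,10):
        cv2.putText(im,str(v0+i),(0,i*k+4),0,.3,(0,0,255),1)
    cv2.imwrite("pics/"+name,im)
E
python3 - <<'E'
from h import *
c=camera("top");s=camera("scene")
crop(c,195,130,75,75,8,"t_tub.png")
crop(c,300,165,85,85,7,"t_lid.png")
crop(c,75,145,75,70,8,"t_rack.png")
crop(s,340,165,65,50,10,"s_rack.png")
crop(s,245,170,75,70,8,"s_tub.png")
crop(s,150,170,70,60,9,"s_lid.png")
E
```

```text
(no output)
```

View pics/t_tub.png

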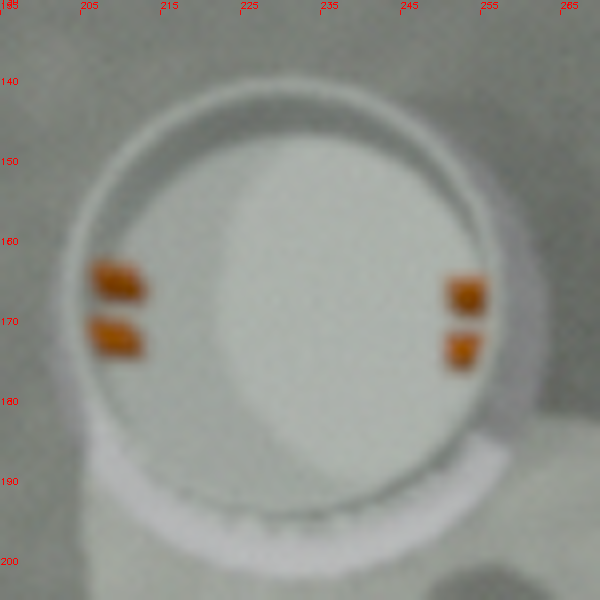

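View pics/t_lid.png

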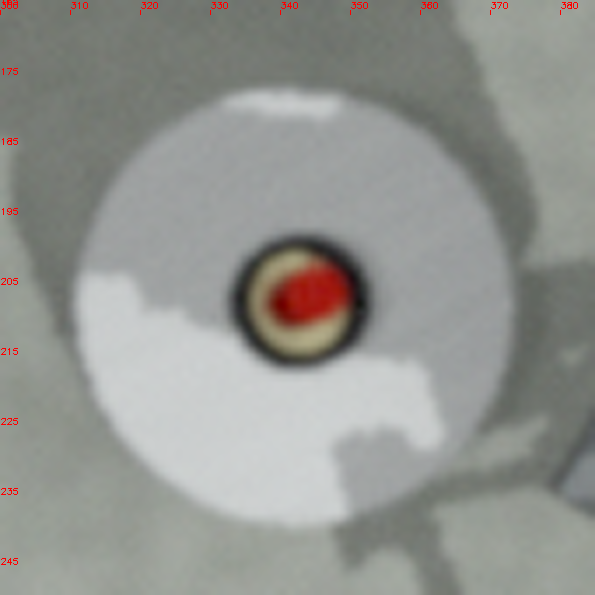

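View pics/t_rack.png

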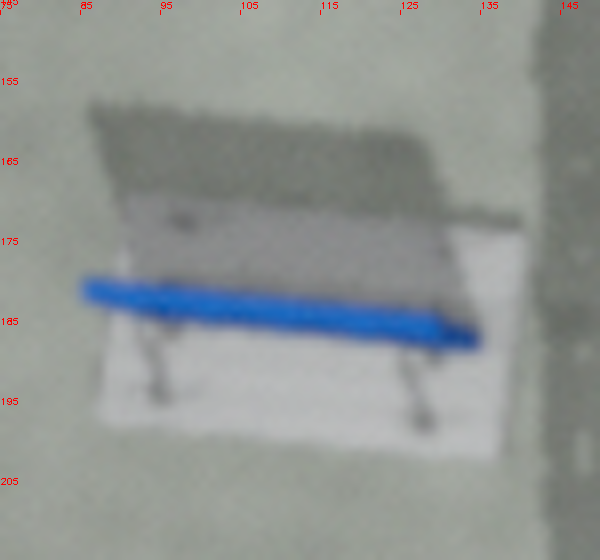

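View pics/s_rack.png

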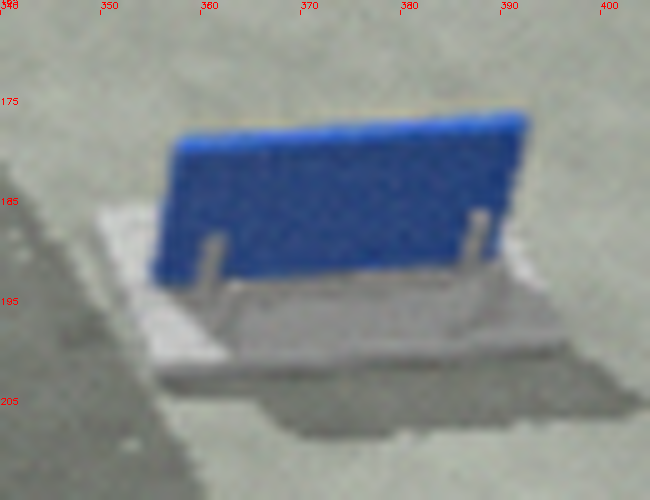

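View pics/s_tub.png

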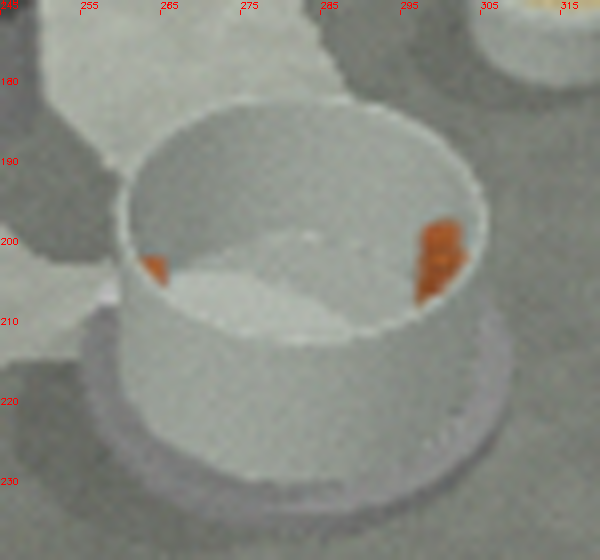

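View pics/s_lid.png

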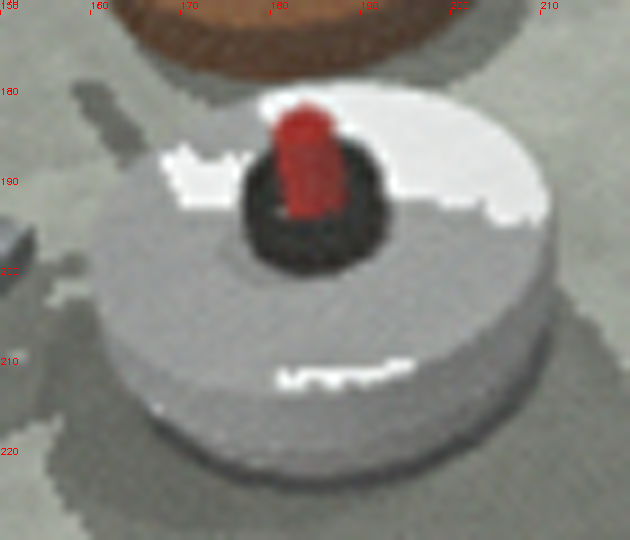

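```bash
python3 - <<'E'
from h import *
np.set_printoptions(precision=4,suppress=True)
c=camera("top");s=camera("scene")
print("cam",-c["R"].T@c["t"],-s["R"].T@s["t"])
f=lambda u0,v0,k,x,y:(u0+x/k-.5+.5/k,v0+y/k-.5+.5/k)
T=lambda x,y:f(195,130,8,x,y); L=lambda x,y:f(300,165,7,x,y); RK=lambda x,y:f(75,145,8,x,y)
SR=lambda x,y:f(340,165,10,x,y); ST=lambda x,y:f(245,170,8,x,y); SL=lambda x,y:f(150,170,9,x,y)
# rim fits
def fitc(cam,pts,z,r):
    P=np.array([onz(cam,u,v,z)[:2] for u,v in pts])
    q=least_squares(lambda q:np.hypot(*(P-q[:2]).T)-q[2],[*P.mean(0),r]).x
    return q
print("rim top",fitc(c,[T(62,298),T(505,298),T(283,76),T(120,145),T(430,125)],.088,.07))
print("rim scene",fitc(s,[ST(118,215),ST(488,220),ST(310,345),ST(310,95),ST(180,130),ST(430,120)],.088,.07))
for p in [T(117,309),T(465,325)]: print("slotend",onz(c,*p,.064))
# collar top z=.045+.006+.028
print("collar top",fitc(c,[L(231,300),L(370,300),L(301,235),L(301,368)],.079,.025))
print("plate top",fitc(c,[L(73,307),L(514,305),L(295,85),L(295,527)],.055,.081))
print("collar sc",fitc(s,[SL(243,200),SL(388,200)],.079,.025))
print("knob sc",onz(s,*SL(303,118),.105), "knob top",onz(c,*L(322,288),.105))
for a in [L(322,288)]: print("tri",tri(c,a,s,SL(303,115)))
# divider top corners z=.07
for n,p in dict(A=RK(82,288),B=RK(440,325),A2=RK(82,280),A3=RK(82,300)).items(): print(n,onz(c,*p,.070))
for n,p in dict(A=SR(527,116),B=SR(178,140)).items(): print("s",n,onz(s,*p,.070))
E
```

```text
cam [ 0.3932 -0.1075  1.2823] [ 1.4563 -0.2455  0.9245]
rim top [ 0.5717 -0.0231  0.0707]
rim scene [ 0.5729 -0.0217  0.0697]
slotend [0.5686 0.0325 0.064 ]
slotend [ 0.5661 -0.0806  0.064 ]
collar top [ 0.4735 -0.3113  0.0247]
plate top [ 0.4739 -0.3128  0.0816]
collar sc [ 0.4854 -0.313   0.025 ]
knob sc [ 0.4722 -0.3132  0.105 ] knob top [ 0.4767 -0.3145  0.105 ]
tri [ 0.4764 -0.3132  0.1099]
A [0.5279 0.3537 0.07  ]
B [0.5186 0.2364 0.07  ]
A2 [0.5305 0.3539 0.07  ]
A3 [0.524  0.3535 0.07  ]
s A [0.5273 0.3527 0.07  ]
s B [0.5172 0.2371 0.07  ]
```

```bash
cat >> h.py <<'E'
def over(c,u0,v0,w,h,k,name,segs):
    im=cv2.cvtColor(c["pixels"],cv2.COLOR_RGB2BGR)[v0:v0+h,u0:u0+w]
    im=cv2.resize(im,None,fx=k,fy=k,interpolation=cv2.INTER_CUBIC)
    for pts,col in segs:
        q=np.array([proj(c,p) for p in pts]); q=((q-[u0,v0]+.5)*k-.5)
        cv2.polylines(im,[np.round(q*16).astype(int)],False,col,1,cv2.LINE_AA,4)
    cv2.imwrite("pics/"+name,im)
def P(x,y,yaw,pts):
    a=np.deg2rad(yaw);R=np.array([[np.cos(a),-np.sin(a),0],[np.sin(a),np.cos(a),0],[0,0,1]])
    return np.array(pts)@R.T+[x,y,0]
def circ(r,z): 
    t=np.linspace(0,2*np.pi,80); return np.c_[r*np.cos(t),r*np.sin(t),0*t+z]
E
cat > ov.py <<'E'
from h import *
import sys
tx,ty,tyaw,dx,dy,dyaw=map(float,sys.argv[1:7])
c=camera("top");s=camera("scene")
g=(0,255,0);m=(255,0,255);y=(0,255,255)
ts=[(P(tx,ty,tyaw,circ(.07,.088)),g),(P(tx,ty,tyaw,circ(.066,.088)),g)]
for sx in(-1,1):
  for sy in(-1,1):
    for z,col in((.064,m),(.0125,y)): ts.append((P(tx,ty,tyaw,[[sx*.00525,sy*.051,z],[sx*.00525,sy*.065,z]]),col))
ds=[]
B=lambda z:[[-.004,-.059,z],[.004,-.059,z],[.004,.059,z],[-.004,.059,z],[-.004,-.059,z]]
for z,col in((.07,m),(.01,y)): ds.append((P(dx,dy,dyaw,B(z)),col))
over(c,200,135,62,65,12,"o_tt.png",ts);over(s,255,178,55,40,14,"o_st.png",ts)
over(c,80,170,60,32,13,"o_tr.png",ds);over(s,350,170,50,32,15,"o_sr.png",ds)
a=cv2.imread("pics/o_tt.png")
E
python3 ov.py .572 -.0225 -1.5 .526 .295 -4.8
```

```text
(no output)
```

View pics/o_tt.png

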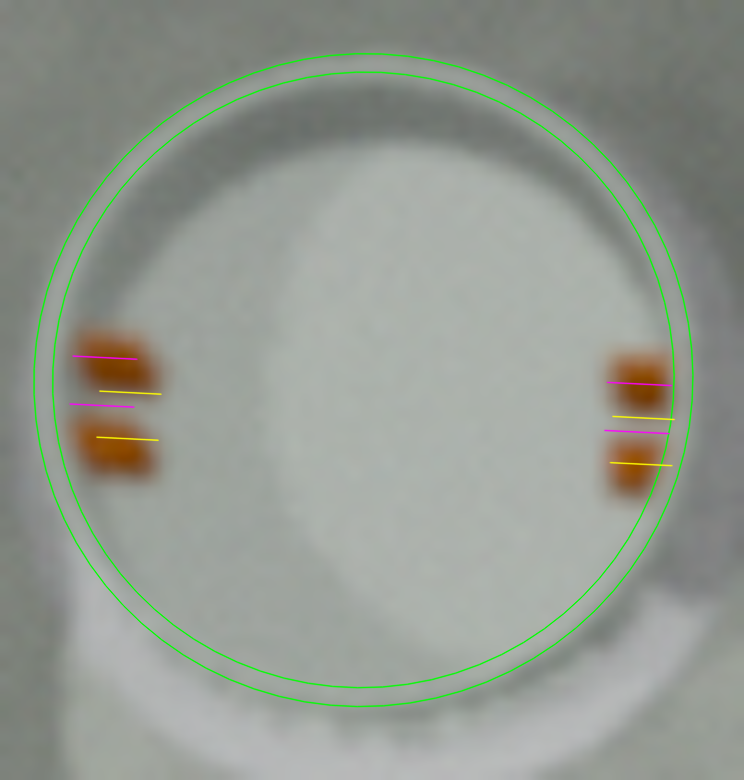

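View pics/o_st.png

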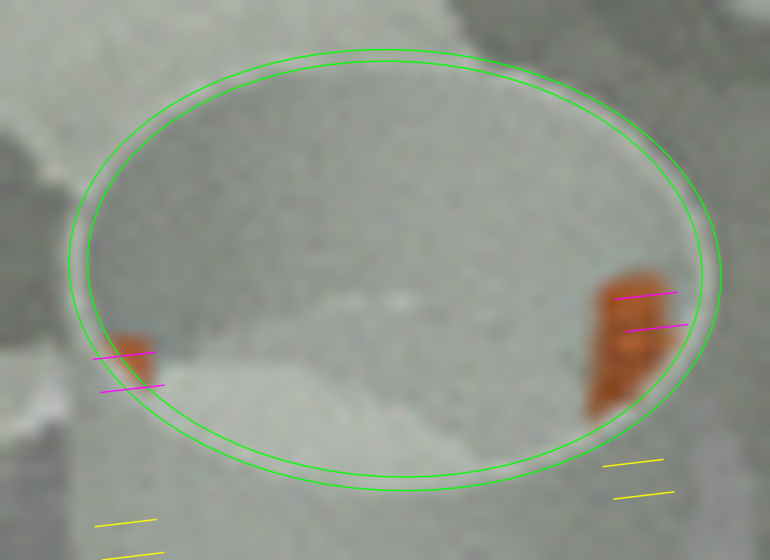

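View pics/o_tr.png

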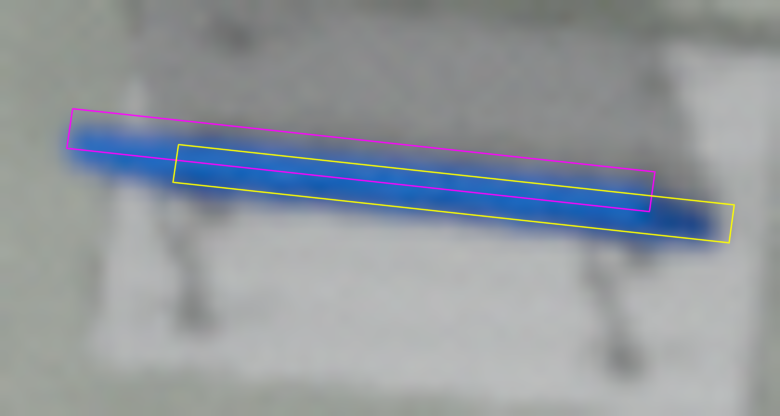

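View pics/o_sr.png

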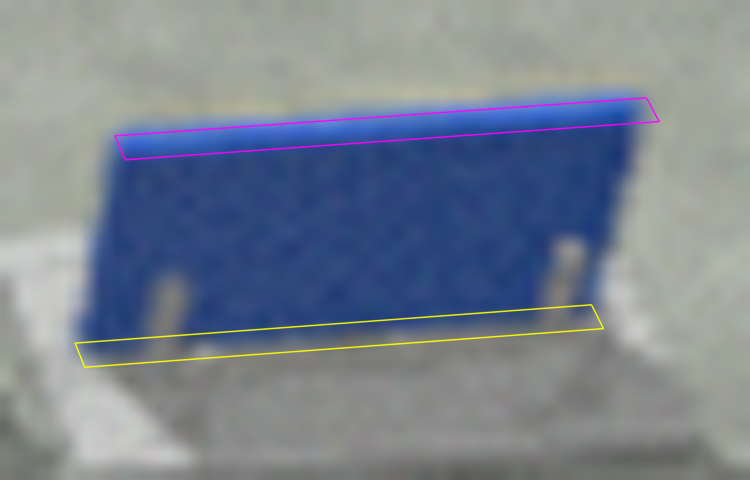

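The overlays put the tub at (0.572, -0.0225) with yaw about -1°. The divider is at about (0.5225, 0.294) with yaw -4.8°. I'll write a row planner and start moving.

```bash
cat > plan.py <<'E'
from h import *
from scipy.spatial.transform import Rotation as Ro
import sys
# args: x y z yawdeg step_mm   (tool down). prints rows
def plan(p,R,x,y,z,yaw,step=55,rs=10):
    g=np.array([x,y,z]);RT=Ro.from_euler("xyz",[-90,0,yaw],degrees=True)
    if 1:
        ang=np.rad2deg((R.inv()*RT).magnitude());n=max(1,int(np.ceil(max(np.linalg.norm(g-p)*1000/step,ang/rs))))
    rows=[]
    for i in range(n):
        k=n-i
        d=R.inv().apply((g-p)/k)*1000; r=np.rad2deg((R.inv()*RT).as_rotvec())/k
        d=np.round(d,1);r=np.round(r,2); r[abs(r)<.04]=0; d[abs(d)<.1]=0
        rows.append([*map(float,d),*map(float,r)])
        p=p+R.apply(d)/1000;R=R*Ro.from_rotvec(np.deg2rad(r))
    return rows,p,R
if __name__=="__main__":
    o=get_obs();p=o["ee_pos"];R=Ro.from_euler("xyz",o["eef_rot"])
    a=[float(v) for v in sys.argv[1:]]
    print(o["time_s"],p.round(4),np.rad2deg(o["eef_rot"]).round(2),o["force"].round(2),o["grip_width"].round(4))
    rows,p2,R2=plan(p,R,*a); 
    for i in range(0,len(rows),12): print(str(rows[i:i+12]).replace(" ",""))
    print(len(rows),p2.round(4))
E
python3 plan.py .5225 .294 .2 -94.8 55
```

```text
Traceback (most recent call last):
  File "plan.py", line 20, in <module>
    print(o["time_s"],p.round(4),np.rad2deg(o["eef_rot"]).round(2),o["force"].round(2),o["grip_width"].round(4))
                                                                                       ^^^^^^^^^^^^^^^^^^^^^
AttributeError: 'float' object has no attribute 'round'
```

```bash
sed -i 's/o\["grip_width"\].round(4)/round(o["grip_width"],4)/' plan.py; python3 plan.py .5225 .294 .2 -94.8 55
```

```text
0.4 [ 0.1215 -0.5364  0.2054] [ -90.01    0.   -167.24] [-0.02 -0.94 -0.4 ] 0.0942
[[-33.8,0.3,-42.4,0.0,-4.26,0.0],[-36.9,0.3,-39.8,0.0,-4.26,0.0],[-39.7,0.3,-37.0,0.0,-4.26,0.0],[-42.3,0.3,-33.9,0.0,-4.26,0.0],[-44.7,0.3,-30.7,0.0,-4.26,0.0],[-46.9,0.3,-27.2,0.0,-4.26,0.0],[-48.8,0.3,-23.7,0.0,-4.26,0.0],[-50.4,0.3,-20.0,0.0,-4.26,0.0],[-51.8,0.3,-16.2,0.0,-4.26,0.0],[-52.8,0.3,-12.3,0.0,-4.26,0.0],[-53.6,0.4,-8.4,0.0,-4.26,0.0],[-54.1,0.3,-4.3,0.0,-4.26,0.0]]
[[-54.2,0.4,-0.3,0.0,-4.26,0.0],[-54.1,0.3,3.7,0.0,-4.26,0.0],[-53.7,0.4,7.7,0.0,-4.27,0.0],[-53.0,0.3,11.7,0.0,-4.26,0.0],[-52.0,0.4,15.6,0.0,-4.27,0.0]]
17 [0.5225 0.294  0.2   ]
```

Call:
step_arm([
  [-34,0,-42,0,-4.3,0],
  [-37,0,-40,0,-4.3,0],
  [-40,0,-37,0,-4.3,0],
  [-42,0,-34,0,-4.3,0],
  [-45,0,-31,0,-4.3,0],
  [-47,0,-27,0,-4.3,0],
  [-49,0,-24,0,-4.3,0],
  [-50,0,-20,0,-4.3,0],
  [-52,0,-16,0,-4.3,0],
  [-53,0,-12,0,-4.3,0],
  [-54,0,-8,0,-4.3,0],
  [-54,0,-4,0,-4.3,0],
], gripper=1)

```text
time_s: 1.9
ee_pos: [0.4045, 0.0529, 0.2057]
eef_rot: [-1.57, 0.0, -2.015]
force: [0.5, -1.8, -0.5]
grip_width: 0.0939
```

```bash
python3 plan.py .5225 .294 .12 -94.8 55
```

```text
1.9 [0.4045 0.0529 0.2057] [-8.9950e+01  2.0000e-02 -1.1547e+02] [ 0.55 -1.81 -0.45] 0.0939
[[-44.7,14.3,0.5,0.0,-3.45,0.0],[-44.6,14.3,3.1,0.0,-3.44,0.0],[-44.4,14.3,5.8,0.0,-3.45,0.0],[-43.9,14.3,8.5,0.0,-3.44,0.0],[-43.3,14.3,11.1,0.0,-3.45,0.0],[-42.6,14.3,13.7,-0.05,-3.44,0.0]]
6 [0.5225 0.294  0.12  ]
```

Call:
step_arm([
  [-45,14,0,0,-3.4,0],
  [-45,14,3,0,-3.4,0],
  [-44,14,6,0,-3.4,0],
  [-43,14,8,0,-3.4,0],
  [-35,14,9,0,-3.4,0],
  [0,0,0,0,0,0],
  [0,0,0,0,0,0],
])

```text
time_s: 2.78
ee_pos: [0.4982, 0.243, 0.1356]
eef_rot: [-1.571, -0.0, -1.722]
force: [0.3, -0.7, -0.3]
grip_width: 0.0939
```

```bash
python3 plan.py .5225 .294 .09 -94.8 30
```

```text
2.775 [0.4982 0.243  0.1356] [-9.000e+01 -1.000e-02 -9.868e+01] [ 0.25 -0.69 -0.27] 0.0939
[[-18.0,15.2,5.4,0.0,-1.29,0.0],[-17.9,15.2,5.9,0.0,-1.29,0.0],[-17.8,15.2,6.3,0.0,-1.3,0.0]]
3 [0.5225 0.294  0.09  ]
```

Call:
step_arm([
  [-18,10,5.4,0,-1.3,0],
  [-18,10,6,0,-1.3,0],
  [-18,10,6,0,-1.3,0],
  [0,0,0,0,0,0],
  [0,0,0,0,0,0],
])

```text
time_s: 3.4
ee_pos: [0.5226, 0.2939, 0.1063]
eef_rot: [-1.57, 0.0, -1.655]
force: [0.3, -0.3, 0.7]
grip_width: 0.0939
```

```bash
python3 plan.py .5225 .294 .04 -94.8 15; python3 - <<'E'
from h import *
c=camera("top");s=camera("scene")
crop(s,320,100,110,110,6,"s1.png");crop(c,60,130,110,90,7,"t1.png")
E
```

```text
3.4 [0.5226 0.2939 0.1063] [-8.996e+01  2.000e-02 -9.482e+01] [ 0.34 -0.28  0.69] 0.0939
[[0.0,13.3,0.0,0.0,0.0,0.0],[0.0,13.3,0.0,0.0,0.0,0.0],[0.0,13.2,0.0,0.0,0.0,0.0],[0.0,13.3,-0.1,0.0,0.0,0.0],[0.0,13.2,0.0,-0.04,0.0,0.0]]
5 [0.5225 0.294  0.04  ]
```

View pics/s1.png

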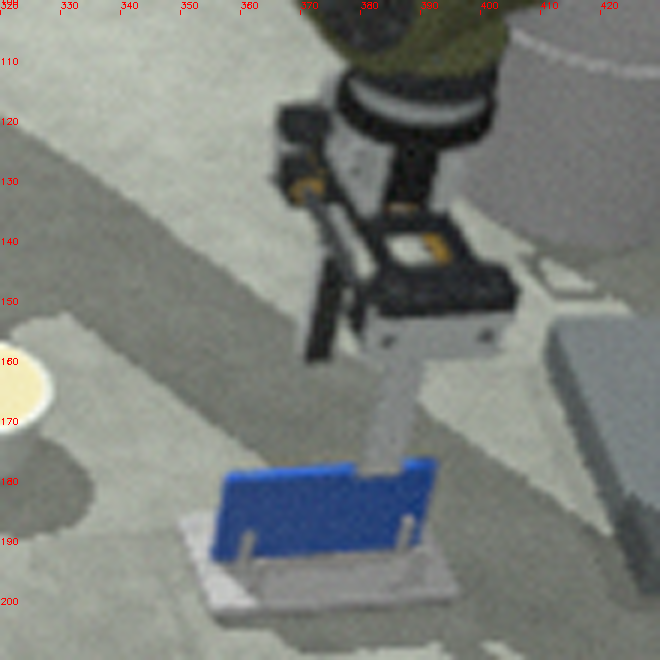

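Call:
step_arm([
  [0,14,0,0,0,0],
  [0,14,0,0,0,0],
  [0,14,0,0,0,0],
  [0,14,0,0,0,0],
  [0,10.3,0,0,0,0],
  [0,0,0,0,0,0],
])

```text
time_s: 4.25
ee_pos: [0.5222, 0.2947, 0.0382]
eef_rot: [-1.572, -0.001, -1.653]
force: [-0.0, 0.1, 0.7]
grip_width: 0.0943
```

Call:
step_arm([
  [0,0,0,0,0,0],
  [0,0,0,0,0,0],
  [0,0,0,0,0,0],
  [0,0,0,0,0,0],
  [0,0,0,0,0,0],
  [0,0,0,0,0,0],
  [0,0,0,0,0,0],
  [0,0,0,0,0,0],
], gripper=-1, squeeze=12)

```text
time_s: 5.25
ee_pos: [0.5225, 0.2948, 0.0392]
eef_rot: [-1.571, 0.0, -1.653]
force: [-0.0, 0.3, 0.6]
grip_width: 0.0174
```

Call:
step_arm([
  [0,0,0,0,0,0],
  [0,0,0,0,0,0],
  [0,0,0,0,0,0],
  [0,0,0,0,0,0],
])

```text
time_s: 5.75
ee_pos: [0.5225, 0.2948, 0.0391]
eef_rot: [-1.571, -0.0, -1.653]
force: [-1.1, 0.2, -0.6]
grip_width: 0.0079
```

Call:
step_arm([
  [0,-6,0,0,0,0],
  [0,-15,0,0,0,0],
  [0,-25,0,0,0,0],
  [0,-35,0,0,0,0],
  [0,-40,0,0,0,0],
  [0,-15,0,0,0,0],
  [0,0,0,0,0,0],
], squeeze=25)

```text
time_s: 6.62
ee_pos: [0.5227, 0.2949, 0.1757]
eef_rot: [-1.57, 0.001, -1.653]
force: [0.8, -0.2, -0.5]
grip_width: 0.0075
```

```bash
python3 plan.py .572 -.0225 .175 -91 50
```

```text
6.625 [0.5227 0.2949 0.1757] [-8.993e+01  4.000e-02 -9.473e+01] [ 0.83 -0.2  -0.55] 0.0075
[[44.6,0.1,10.8,0.0,-0.53,0.0],[44.7,0.1,10.3,0.0,-0.53,0.0],[44.8,0.1,9.9,0.0,-0.53,0.0],[44.9,0.1,9.5,0.0,-0.54,0.0],[45.0,0.1,9.1,0.0,-0.53,0.0],[45.1,0.0,8.7,-0.04,-0.54,0.0],[45.1,0.1,8.3,0.0,-0.53,-0.04]]
7 [ 0.572  -0.0225  0.175 ]
```

Call:
step_arm([
  [25,0,6,0,-0.5,0],
  [40,0,9.5,0,-0.5,0],
  [45,0,10,0,-0.5,0],
  [45,0,10,0,-0.5,0],
  [45,0,9,0,-0.6,0],
  [45,0,9,0,-0.6,0],
  [40,0,7,0,-0.5,0],
  [25,0,5,0,0,0],
  [0,0,0,0,0,0],
  [0,0,0,0,0,0],
])

```text
time_s: 7.88
ee_pos: [0.5716, -0.0174, 0.1741]
eef_rot: [-1.572, 0.0, -1.589]
force: [1.2, 0.5, -0.6]
grip_width: 0.0077
```

```bash
python3 plan.py .572 -.0225 .175 -91 50; python3 - <<'E'
from h import *
c=camera("top");s=camera("scene")
crop(s,235,110,100,130,6,"s2.png");crop(c,180,115,110,100,7,"t2.png")
E
```

```text
7.875 [ 0.5716 -0.0174  0.1741] [-9.009e+01  2.000e-02 -9.102e+01] [ 1.15  0.52 -0.56] 0.0077
[[5.1,-0.9,0.4,0.09,0.0,0.0]]
1 [ 0.572  -0.0225  0.175 ]
```

View pics/s2.png

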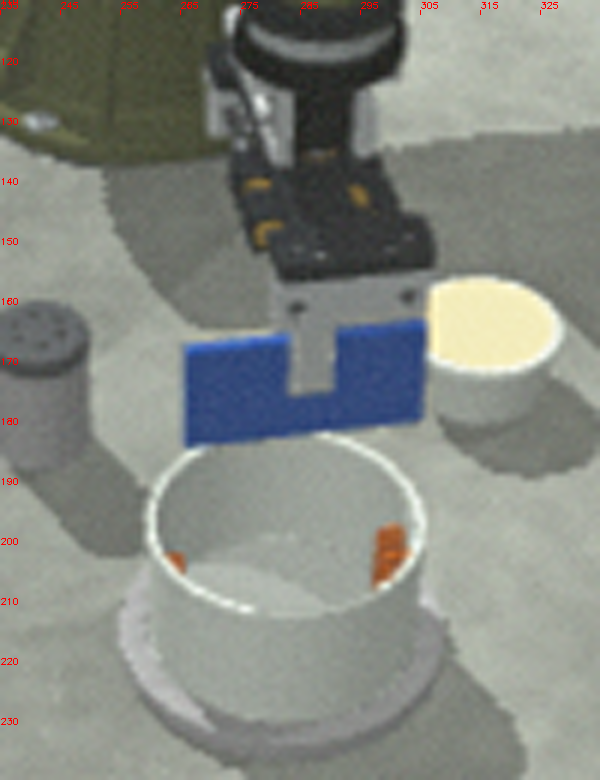

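View pics/t2.png

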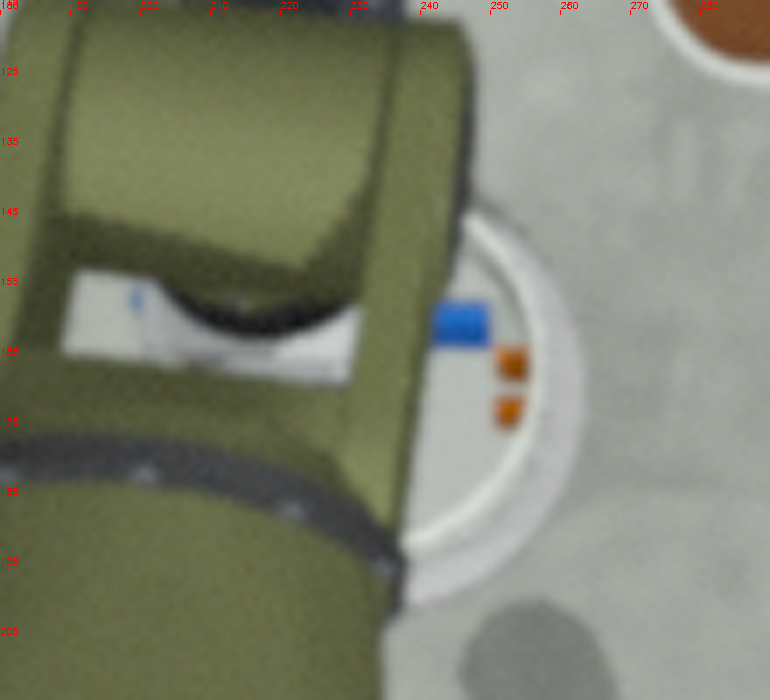

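```bash
python3 - <<'E'
from h import *
s=camera("scene");c=camera("top")
f=lambda x,y:(235+x/6-.42,110+y/6-.42)
for p,z in [((424,420),.145),((186,446),.145),((427,321),.205),((183,345),.205)]:
    print(onz(s,*f(*p),z).round(4))
g=lambda x,y:(180+x/7-.43,115+y/7-.43)
for p in [(490,303),(490,345),(490,325)]: print(onz(c,*g(*p),.205).round(4))
E
```

```text
[0.5748 0.0431 0.145 ]
[ 0.5717 -0.0748  0.145 ]
[0.5728 0.0412 0.205 ]
[ 0.5685 -0.0756  0.205 ]
[ 0.5745 -0.0758  0.205 ]
[ 0.5606 -0.0762  0.205 ]
[ 0.5672 -0.076   0.205 ]
```

Call:
step_arm([
  [6,14,1.4,0,0,0],
  [0,20,0,0,0,0],
  [0,20,0,0,0,0],
  [0,13,0,0,0,0],
  [0,0,0,0,0,0],
  [0,0,0,0,0,0],
])

```text
time_s: 8.82
ee_pos: [0.5737, -0.0242, 0.1087]
eef_rot: [-1.57, -0.0, -1.589]
force: [-0.1, -0.2, -0.9]
grip_width: 0.008
```

```bash
python3 plan.py .573 -.0235 .105 -91 50; python3 - <<'E'
from h import *
c=camera("top");s=camera("scene")
crop(s,250,140,70,80,9,"s3.png");crop(c,195,135,75,70,10,"t3.png")
E
```

```text
8.825 [ 0.5737 -0.0242  0.1087] [-89.94  -0.   -91.03] [-0.12 -0.23 -0.93] 0.008
[[-0.7,3.7,-0.8,-0.06,0.0,0.0]]
1 [ 0.573  -0.0235  0.105 ]
```

View pics/s3.png

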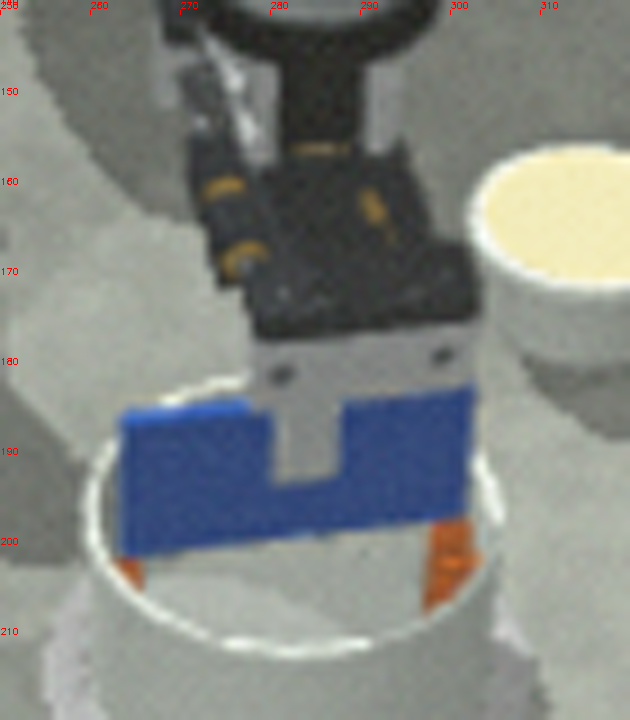

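View pics/t3.png

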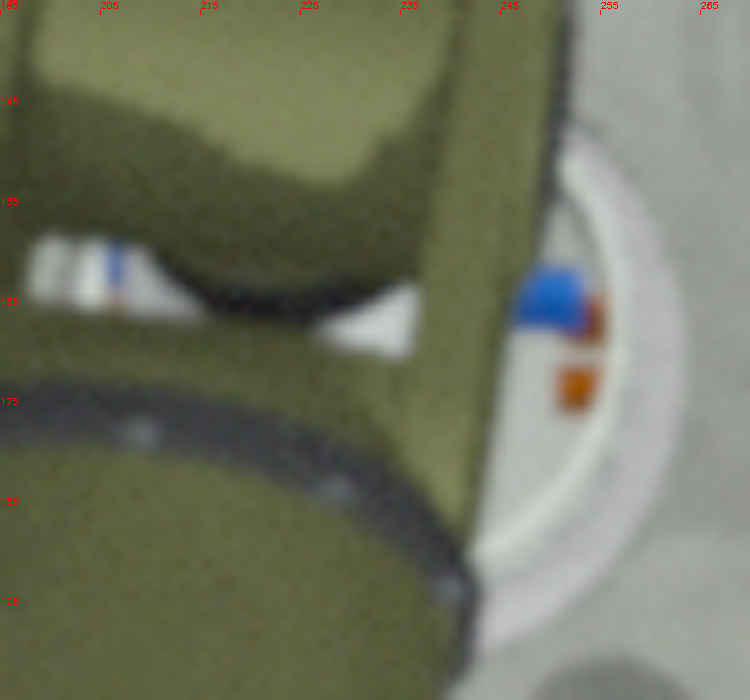

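```bash
cat > ov2.py <<'E'
from h import *
import sys
a=[float(v) for v in sys.argv[1:]]
tx,ty,tyaw,dx,dy,dyaw,zb=a[:7]
c=camera("top");s=camera("scene")
g=(0,255,0);m=(255,0,255);y=(0,255,255)
ts=[(P(tx,ty,tyaw,circ(.07,.088)),g),(P(tx,ty,tyaw,circ(.066,.088)),g)]
for sx in(-1,1):
  for sy in(-1,1):
    ts.append((P(tx,ty,tyaw,[[sx*.00525,sy*.051,.064],[sx*.00525,sy*.065,.064]]),m))
B=lambda z:[[-.004,-.059,z],[.004,-.059,z],[.004,.059,z],[-.004,.059,z],[-.004,-.059,z]]
for z in(zb,zb+.06): ts.append((P(dx,dy,dyaw,B(z)),y))
over(c,195,135,75,70,10,"o2t.png",ts);over(s,250,165,60,60,12,"o2s.png",ts)
E
python3 ov2.py .5725 -.0225 -1 .5737 -.0238 -1 .0797
```

```text
(no output)
```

View pics/o2t.png

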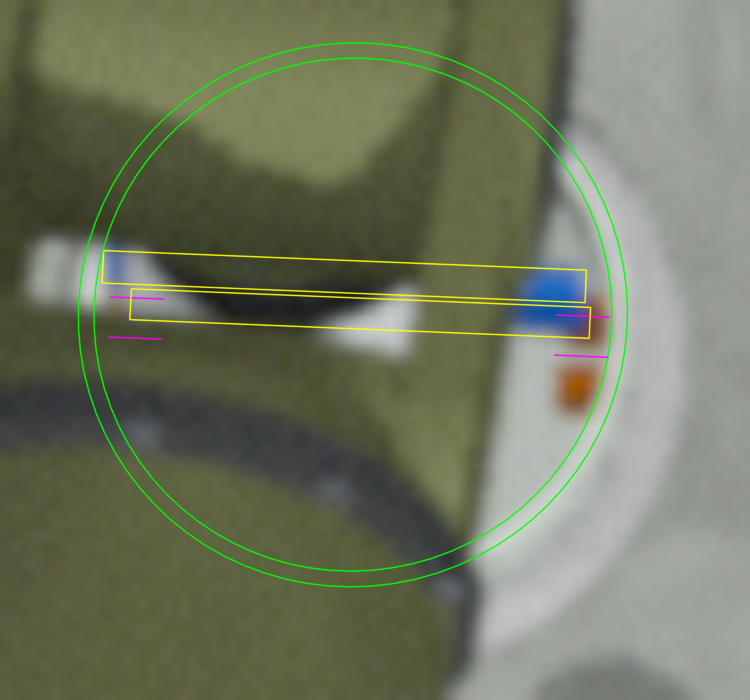

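View pics/o2s.png

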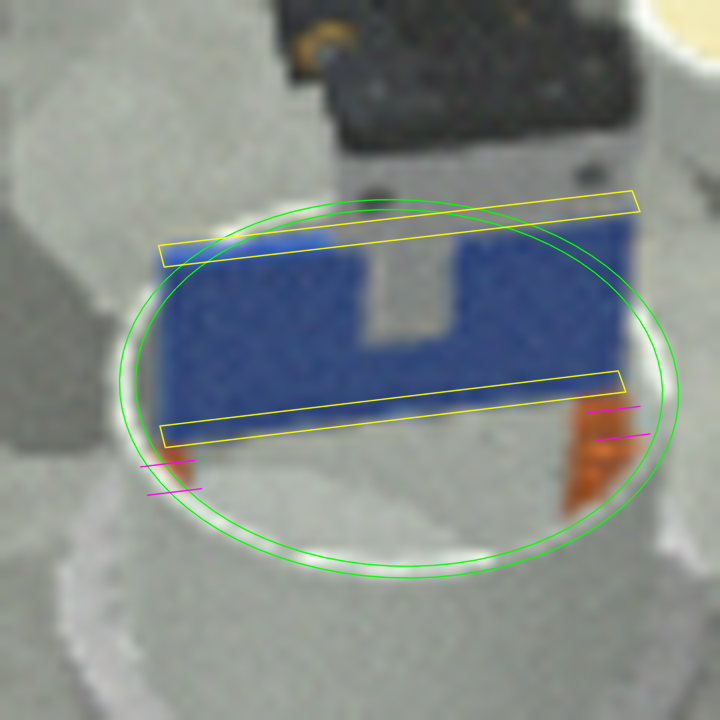

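Call:
step_arm([
  [-1,5,-1.2,0,0,0],
  [0,5,0,0,0,0],
  [0,3,0,0,0,0],
  [0,0,0,0,0,0],
  [0,0,0,0,0,0],
])

```text
time_s: 9.65
ee_pos: [0.5723, -0.0232, 0.0952]
eef_rot: [-1.571, -0.0, -1.589]
force: [-0.3, 0.6, -0.6]
grip_width: 0.0078
```

Call:
step_arm([
  [0,2,0,0,0,0],
  [0,2,0,0,0,0],
  [0,2,0,0,0,0],
  [0,0,0,0,0,0],
])

```text
time_s: 10.15
ee_pos: [0.5721, -0.0232, 0.0889]
eef_rot: [-1.571, 0.0, -1.589]
force: [0.1, -0.2, -0.1]
grip_width: 0.0079
```

Call:
step_arm([
  [0,3,0,0,0,0],
  [0,3,0,0,0,0],
  [0,3,0,0,0,0],
  [0,0,0,0,0,0],
])

```text
time_s: 10.65
ee_pos: [0.5715, -0.0231, 0.0794]
eef_rot: [-1.573, 0.0, -1.589]
force: [-4.4, 0.4, -3.0]
grip_width: 0.0076
```

Call:
step_arm([
  [0,4,0,0,0,0],
  [0,4,0,0,0,0],
  [0,4,0,0,0,0],
  [0,0,0,0,0,0],
])

```text
time_s: 11.15
ee_pos: [0.5715, -0.0231, 0.0675]
eef_rot: [-1.573, 0.0, -1.589]
force: [-4.2, 1.0, -3.8]
grip_width: 0.0081
```

Call:
step_arm([
  [0,0,-0.8,0,0,0],
  [0,4,0,0,0,0],
  [0,4,0,0,0,0],
  [0,4,0,0,0,0],
  [0,4,0,0,0,0],
  [0,0,0,0,0,0],
])

```text
time_s: 11.9
ee_pos: [0.5713, -0.0231, 0.0519]
eef_rot: [-1.571, 0.0, -1.589]
force: [-3.1, -0.3, -2.6]
grip_width: 0.0079
```

Call:
step_arm([
  [0,2,0,0,0,0],
  [0,2,0,0,0,0],
  [0,2,0,0,0,0],
  [0,1,0,0,0,0],
  [0,0,0,0,0,0],
])

```text
time_s: 12.52
ee_pos: [0.5714, -0.0231, 0.0453]
eef_rot: [-1.571, 0.0, -1.589]
force: [-4.5, 0.4, 0.4]
grip_width: 0.0078
```

Call:
step_arm([
  [0,1.5,0,0,0,0],
  [0,1.5,0,0,0,0],
  [0,1,0,0,0,0],
  [0,0,0,0,0,0],
])

```text
time_s: 13.02
ee_pos: [0.5714, -0.0231, 0.0412]
eef_rot: [-1.571, 0.0, -1.589]
force: [-4.8, 0.7, 0.0]
grip_width: 0.0075
```

Call:
step_arm([
  [0,0.7,0,0,0,0],
  [0,0.7,0,0,0,0],
  [0,0.7,0,0,0,0],
  [0,0,0,0,0,0],
])

```text
time_s: 13.52
ee_pos: [0.5715, -0.0231, 0.0411]
eef_rot: [-1.57, -0.0, -1.589]
force: [-15.3, 1.0, 23.5]
grip_width: 0.0078
```

Call:
step_arm([
  [0,-1.8,0,0,0,0],
  [0,0,0,0,0,0],
])

```text
time_s: 13.78
ee_pos: [0.5714, -0.0231, 0.0411]
eef_rot: [-1.571, -0.0, -1.589]
force: [-4.8, 1.8, 3.8]
grip_width: 0.0076
```

Call:
step_arm([
  [0,0,0,0,0,0],
  [0,0,0,0,0,0],
  [0,0,0,0,0,0],
  [0,0,0,0,0,0],
  [0,0,0,0,0,0],
  [0,0,0,0,0,0],
], gripper=-0.2)

```text
time_s: 14.52
ee_pos: [0.5714, -0.0231, 0.0409]
eef_rot: [-1.571, -0.0, -1.589]
force: [-0.5, 0.0, -0.7]
grip_width: 0.0375
```

Call:
step_arm([
  [0,-10,0,0,0,0],
  [0,-20,0,0,0,0],
  [0,-40,0,0,0,0],
  [0,-50,0,0,0,0],
  [0,-40,0,0,0,0],
  [40,0,-10,0,0,0],
  [55,0,-15,0,0,0],
  [0,0,0,0,0,0],
])

```text
time_s: 15.52
ee_pos: [0.5439, -0.1204, 0.2017]
eef_rot: [-1.57, -0.001, -1.593]
force: [0.7, -0.3, 0.2]
grip_width: 0.0379
```

```bash
cat > ov3.py <<'E'
from h import *
import sys
x,y,z0=map(float,sys.argv[1:4]); tag=sys.argv[4]
c=camera("top");s=camera("scene")
g=(0,255,0);m=(255,0,255);yl=(0,255,255)
ls=[(P(x,y,0,circ(.081,z0+.010)),g),(P(x,y,0,circ(.025,z0+.034)),yl),(P(x,y,0,circ(.011,z0+.060)),m)]
for cam,n,k,w,h in((c,"t",8,90,75),(s,"s",8,90,75)):
    u,v=proj(cam,[x,y,z0+.03]); over(cam,int(u-w/2),int(v-h/2),w,h,k,f"o3{n}{tag}.png",ls)
crop(c,195,130,75,75,8,f"tt{tag}.png");crop(s,245,170,75,70,8,f"st{tag}.png")
E
python3 plan.py .474 -.3125 .2 -91 50; python3 ov3.py .474 -.3125 .045 a
```

```text
15.525 [ 0.5439 -0.1204  0.2017] [-8.996e+01 -3.000e-02 -9.125e+01] [ 0.69 -0.33  0.21] 0.0379
[[38.7,0.4,-13.1,0.0,-0.05,0.0],[38.7,0.3,-13.2,0.0,-0.05,0.0],[38.7,0.4,-13.2,0.0,-0.05,0.0],[38.7,0.3,-13.2,0.0,-0.05,0.0],[38.6,0.4,-13.3,-0.04,-0.05,0.0]]
5 [ 0.474  -0.3125  0.2   ]
```

View pics/o3ta.png

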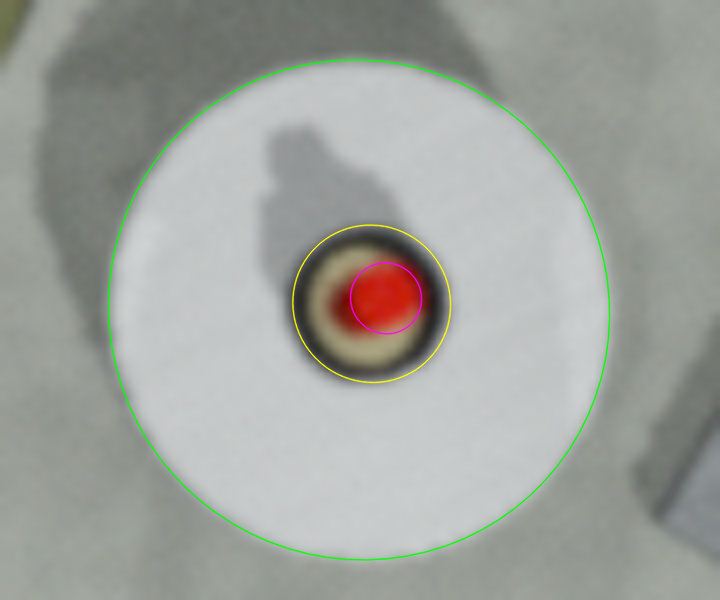

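View pics/o3sa.png

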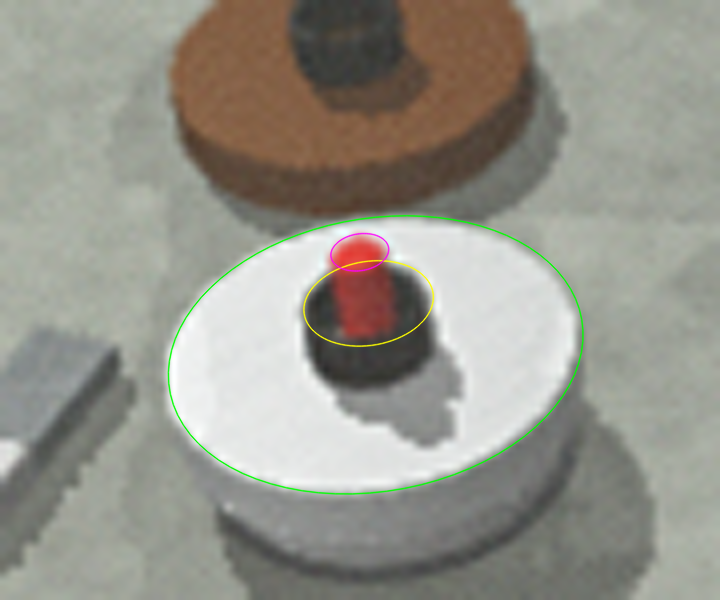

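View pics/sta.png

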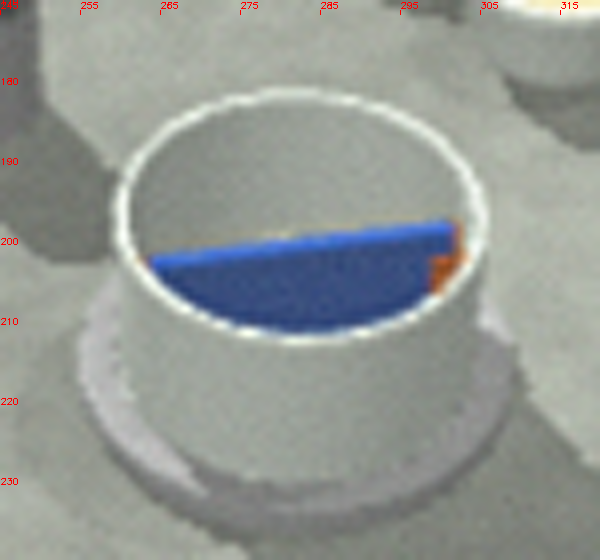

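View pics/tta.png

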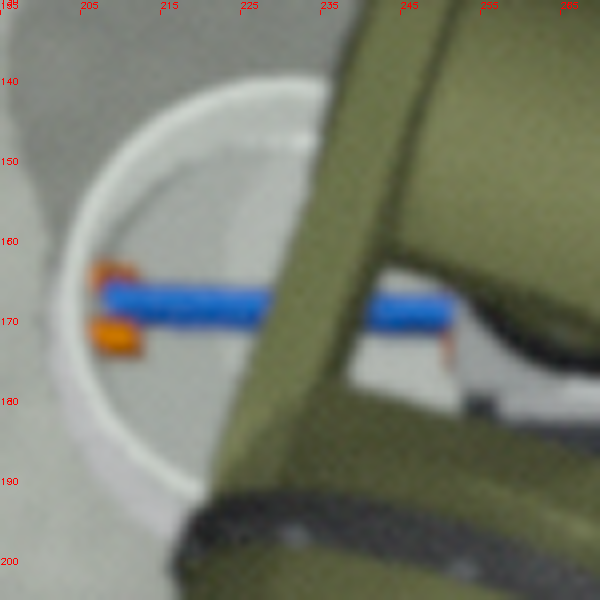

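Call:
step_arm([
  [39,0,-13,0,0,0],
  [39,0,-13,0,0,0],
  [39,0,-13,0,0,0],
  [39,0,-13,0,0,0],
  [20,20,-7,0,0,0],
  [0,20,0,0,0,0],
  [0,0,0,0,0,0],
  [0,0,0,0,0,0],
])

```text
time_s: 16.62
ee_pos: [0.4833, -0.292, 0.1618]
eef_rot: [-1.57, -0.001, -1.588]
force: [0.8, -0.1, 0.3]
grip_width: 0.038
```

```bash
python3 plan.py .474 -.312 .082 -91 20
```

```text
16.625 [ 0.4833 -0.292   0.1618] [-8.995e+01 -3.000e-02 -9.096e+01] [ 0.77 -0.06  0.3 ] 0.038
[[4.0,16.0,-1.8,0.0,0.0,0.0],[4.0,16.0,-1.8,0.0,0.0,0.0],[4.0,15.9,-1.8,0.0,0.0,0.0],[4.1,16.0,-1.8,0.0,0.0,0.0],[4.0,15.9,-1.8,-0.05,0.04,0.0]]
5 [ 0.474 -0.312  0.082]
```

Call:
step_arm([
  [10,10,-4.5,0,0,0],
  [10,10,-4.5,0,0,0],
  [0,15,0,0,0,0],
  [0,10,0,0,0,0],
  [0,0,0,0,0,0],
  [0,0,0,0,0,0],
])

```text
time_s: 17.38
ee_pos: [0.4734, -0.3124, 0.1161]
eef_rot: [-1.57, -0.0, -1.589]
force: [-0.8, 0.2, 0.5]
grip_width: 0.0374
```

```bash
python3 plan.py .474 -.312 .0822 -91 20; python3 - <<'E'
from h import *
c=camera("top");s=camera("scene")
crop(s,140,120,90,95,7,"s4.png");crop(c,300,165,85,85,7,"t4.png")
E
```

```text
17.375 [ 0.4734 -0.3124  0.1161] [-8.998e+01 -2.000e-02 -9.102e+01] [-0.85  0.15  0.49] 0.0374
[[-0.2,17.0,0.3,0.0,0.0,0.0],[-0.2,16.9,0.3,0.0,0.0,0.0]]
2 [ 0.474  -0.312   0.0822]
```

View pics/s4.png

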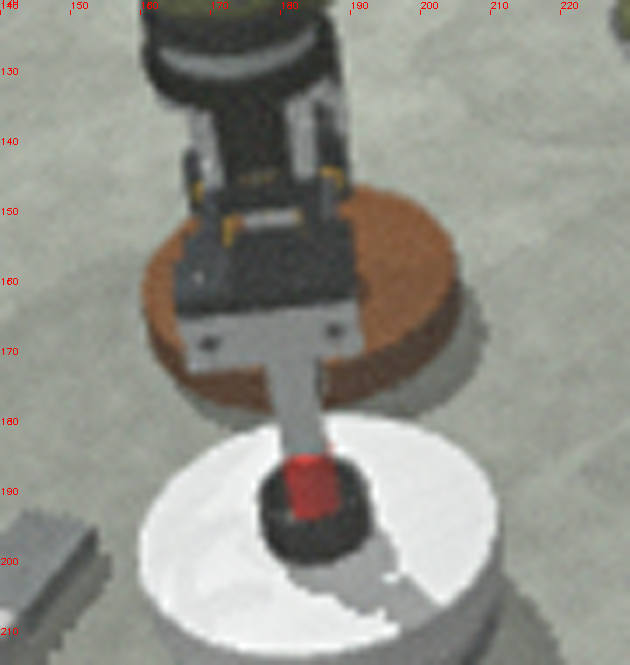

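Call:
step_arm([
  [0,12,0.5,0,0,0],
  [0,12,0,0,0,0],
  [0,7,0,0,0,0],
  [0,3,0,0,0,0],
  [0,0,0,0,0,0],
  [0,0,0,0,0,0],
])

```text
time_s: 18.23
ee_pos: [0.4738, -0.3125, 0.0822]
eef_rot: [-1.57, -0.0, -1.589]
force: [0.2, 0.5, -0.5]
grip_width: 0.0374
```

Call:
step_arm([
  [0,0,0,0,0,0],
  [0,0,0,0,0,0],
  [0,0,0,0,0,0],
  [0,0,0,0,0,0],
  [0,0,0,0,0,0],
], gripper=-1, squeeze=15)

```text
time_s: 18.85
ee_pos: [0.4738, -0.3125, 0.082]
eef_rot: [-1.571, -0.0, -1.589]
force: [-0.1, 0.6, 2.3]
grip_width: 0.0219
```

Call:
step_arm([
  [0,0,0,0,0,0],
  [0,0,0,0,0,0],
  [0,-4,0,0,0,0],
  [0,-8,0,0,0,0],
  [0,-15,0,0,0,0],
  [0,-25,0,0,0,0],
  [0,-35,0,0,0,0],
  [0,-30,0,0,0,0],
  [0,-12,0,0,0,0],
  [0,-4,0,0,0,0],
  [0,0,0,0,0,0],
], squeeze=50)

```text
time_s: 20.23
ee_pos: [0.4734, -0.3123, 0.214]
eef_rot: [-1.572, 0.001, -1.589]
force: [0.7, -0.2, -2.1]
grip_width: 0.021
```

```bash
python3 plan.py .5715 -.0228 .215 -91 35; python3 - <<'E'
from h import *
s=camera("scene")
crop(s,140,80,90,95,7,"s5.png")
E
```

```text
20.225 [ 0.4734 -0.3123  0.214 ] [-9.006e+01  4.000e-02 -9.103e+01] [ 0.68 -0.16 -2.06] 0.021
[[-32.4,-0.1,10.3,0.0,0.0,0.0],[-32.3,-0.1,10.3,0.0,0.0,0.0],[-32.4,-0.1,10.3,0.0,0.0,0.0],[-32.3,-0.1,10.3,0.0,0.0,0.0],[-32.4,-0.1,10.3,0.0,0.0,0.0],[-32.3,-0.1,10.3,0.0,0.0,0.0],[-32.4,-0.1,10.3,0.0,0.0,0.0],[-32.3,-0.1,10.4,0.0,0.0,0.0],[-32.4,0.0,10.3,0.06,0.0,-0.04]]
9 [ 0.5715 -0.0228  0.215 ]
```

View pics/s5.png

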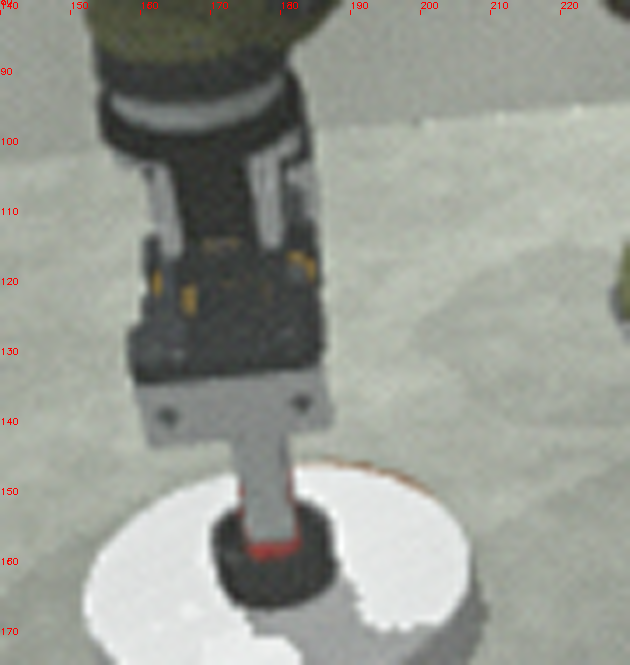

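Both lids are lifted level by the knob. Next I carry them to the tub.

Call:
step_arm([
  [-12,0,4,0,0,0],
  [-25,0,8,0,0,0],
  [-32,0,10,0,0,0],
  [-38,0,12,0,0,0],
  [-40,0,13,0,0,0],
  [-40,0,13,0,0,0],
  [-38,0,12,0,0,0],
  [-32,0,10,0,0,0],
  [-22,0,7,0,0,0],
  [-10,0,3,0,0,0],
  [0,0,0,0,0,0],
  [0,0,0,0,0,0],
])

```text
time_s: 21.78
ee_pos: [0.5706, -0.0258, 0.2148]
eef_rot: [-1.571, -0.0, -1.589]
force: [0.4, -1.0, -3.5]
grip_width: 0.0211
```

```bash
python3 plan.py .5715 -.0228 .165 -91 20; 
```

```text
21.775 [ 0.5706 -0.0258  0.2148] [-9.001e+01 -1.000e-02 -9.107e+01] [ 0.38 -0.95 -3.49] 0.0211
[[-1.0,16.6,0.3,0.0,0.0,0.0],[-1.0,16.6,0.3,0.0,0.0,0.0],[-1.0,16.6,0.2,0.0,-0.07,0.0]]
3 [ 0.5715 -0.0228  0.165 ]
```

Call:
step_arm([
  [-3,15,1,0,0,0],
  [0,20,0,0,0,0],
  [0,12,0,0,0,0],
  [0,0,0,0,0,0],
  [0,0,0,0,0,0],
])

```text
time_s: 22.4
ee_pos: [0.5722, -0.0223, 0.1684]
eef_rot: [-1.57, -0.0, -1.589]
force: [0.5, -1.0, -2.4]
grip_width: 0.0209
```

```bash
python3 plan.py .5718 -.0225 .165 -91 20; python3 - <<'E'
from h import *
s=camera("scene");c=camera("top")
ls=[(P(.5718,-.0225,0,circ(.07,.088)),(0,255,0)),(P(.5718,-.0225,0,circ(.081,.165-.037+.010)),(0,255,255))]
over(s,235,130,100,110,7,"s6.png",ls);over(c,185,120,100,90,7,"t6.png",ls)
E
```

```text
22.4 [ 0.5722 -0.0223  0.1684] [-89.95  -0.   -91.04] [ 0.54 -0.98 -2.4 ] 0.0209
[[0.2,3.4,-0.4,-0.05,-0.04,0.0]]
1 [ 0.5718 -0.0225  0.165 ]
```

View pics/s6.png

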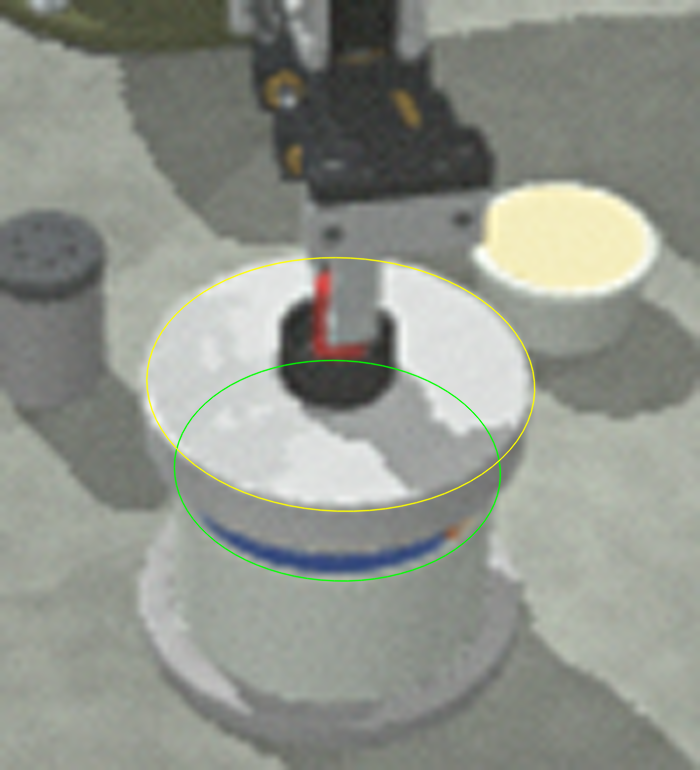

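View pics/t6.png

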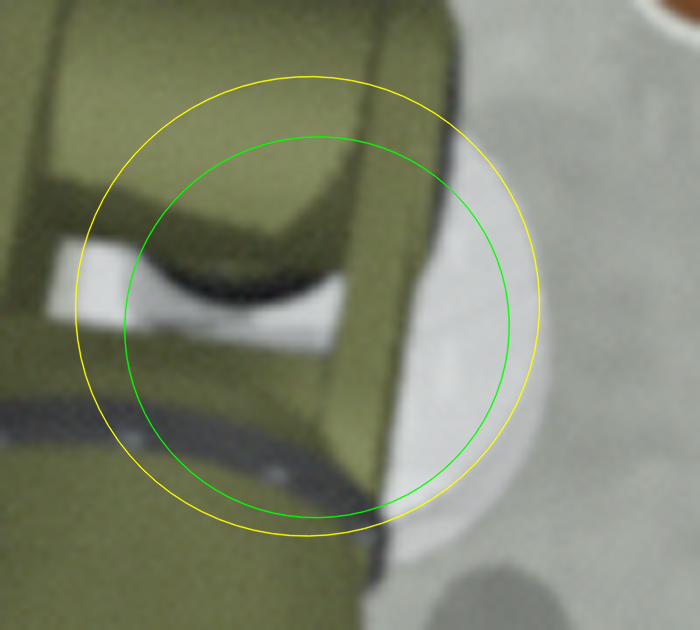

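Call:
step_arm([
  [0.2,12,-0.4,0,0,0],
  [0,10,0,0,0,0],
  [0,6,0,0,0,0],
  [0,3,0,0,0,0],
  [0,0,0,0,0,0],
])

```text
time_s: 23.12
ee_pos: [0.5715, -0.0224, 0.1367]
eef_rot: [-1.571, 0.0, -1.589]
force: [0.4, -0.6, -2.8]
grip_width: 0.0214
```

Call:
step_arm([
  [0,1.5,0,0,0,0],
  [0,1.5,0,0,0,0],
  [0,1.5,0,0,0,0],
  [0,0,0,0,0,0],
])

```text
time_s: 23.62
ee_pos: [0.5715, -0.0223, 0.1322]
eef_rot: [-1.571, 0.0, -1.589]
force: [0.6, -0.0, -2.4]
grip_width: 0.0211
```

Call:
step_arm([
  [0,1.5,0,0,0,0],
  [0,1,0,0,0,0],
  [0,1,0,0,0,0],
  [0,0,0,0,0,0],
])

```text
time_s: 24.12
ee_pos: [0.5715, -0.0223, 0.1288]
eef_rot: [-1.571, 0.0, -1.589]
force: [0.1, 0.2, -1.9]
grip_width: 0.0208
```

Call:
step_arm([
  [0,1,0,0,0,0],
  [0,1,0,0,0,0],
  [0,0.7,0,0,0,0],
  [0,0,0,0,0,0],
])

```text
time_s: 24.62
ee_pos: [0.5715, -0.0223, 0.1261]
eef_rot: [-1.571, 0.0, -1.589]
force: [-0.6, -0.3, -2.9]
grip_width: 0.0213
```

Call:
step_arm([
  [0,0.5,0,0,0,0],
  [0,0.5,0,0,0,0],
  [0,0,0,0,0,0],
])

```text
time_s: 25.0
ee_pos: [0.5715, -0.0223, 0.1251]
eef_rot: [-1.571, 0.0, -1.589]
force: [0.1, -0.3, -2.4]
grip_width: 0.0214
```

Call:
step_arm([
  [0,0.4,0,0,0,0],
  [0,0.4,0,0,0,0],
  [0,0,0,0,0,0],
])

```text
time_s: 25.38
ee_pos: [0.5715, -0.0224, 0.125]
eef_rot: [-1.57, -0.0, -1.589]
force: [-4.8, 0.7, 5.1]
grip_width: 0.0212
```

Call:
step_arm([
  [0,0,0,0,0,0],
  [0,0,0,0,0,0],
  [0,0,0,0,0,0],
  [0,0,0,0,0,0],
], gripper=-0.3)

```text
time_s: 25.88
ee_pos: [0.5715, -0.0224, 0.1243]
eef_rot: [-1.571, 0.0, -1.589]
force: [-0.6, -0.3, -0.5]
grip_width: 0.0329
```

Call:
step_arm([
  [0,-8,0,0,0,0],
  [0,-20,0,0,0,0],
  [0,-30,0,0,0,0],
  [0,-20,0,0,0,0],
  [0,0,-40,0,0,0],
  [0,0,-55,0,0,0],
  [0,0,0,0,0,0],
])

```text
time_s: 26.75
ee_pos: [0.4742, -0.0205, 0.203]
eef_rot: [-1.571, -0.0, -1.589]
force: [-0.0, -0.8, 0.6]
grip_width: 0.0331
```

```bash
python3 plan.py .5715 -.0223 .2 -91 30; python3 ov3.py .572 -.0225 .088 b
```

```text
26.75 [ 0.4742 -0.0205  0.203 ] [-89.99  -0.   -91.04] [-0.03 -0.83  0.56] 0.0331
[[0.0,0.8,24.3,0.0,0.0,0.0],[0.0,0.8,24.3,0.0,0.0,0.0],[0.0,0.7,24.4,0.0,0.0,0.0],[0.1,0.8,24.3,0.0,-0.04,0.0]]
4 [ 0.5715 -0.0223  0.2   ]
```

View pics/o3tb.png

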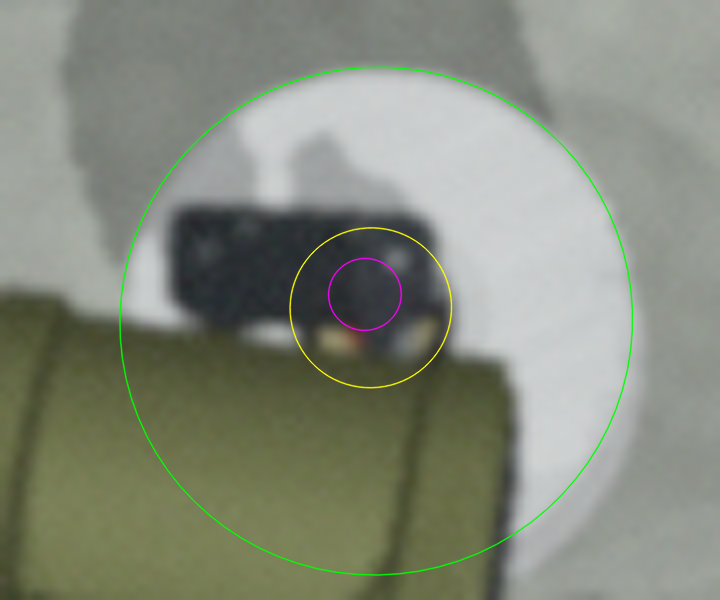

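View pics/o3sb.png

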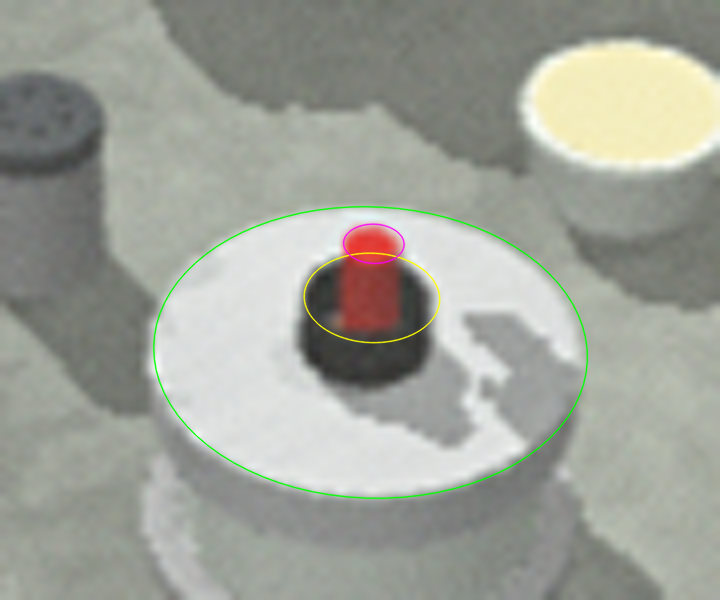

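Call:
step_arm([
  [4,0,30,0,0,0],
  [0,0,40,0,0,0],
  [0,0,20,0,0,0],
  [0,0,7.3,0,0,0],
  [0,10,0,0,0,0],
  [0,0,0,0,0,0],
], gripper=0.7)

```text
time_s: 27.6
ee_pos: [0.573, -0.0263, 0.1914]
eef_rot: [-1.572, 0.0, -1.589]
force: [-0.5, -0.2, 0.1]
grip_width: 0.0798
```

```bash
python3 plan.py .5718 -.0242 .102 -91 20;  python3 - <<'E'
from h import *
s=camera("scene")
crop(s,235,100,100,110,7,"s7.png")
E
```

```text
27.6 [ 0.573  -0.0263  0.1914] [-9.009e+01  1.000e-02 -9.103e+01] [-0.53 -0.23  0.07] 0.0798
[[-0.4,17.9,-0.2,0.0,0.0,0.0],[-0.4,17.9,-0.2,0.0,0.0,0.0],[-0.4,17.9,-0.2,0.0,0.0,0.0],[-0.4,17.8,-0.2,0.05,0.0,0.0],[-0.5,17.9,-0.3,0.04,0.0,0.0]]
5 [ 0.5718 -0.0242  0.102 ]
```

View pics/s7.png

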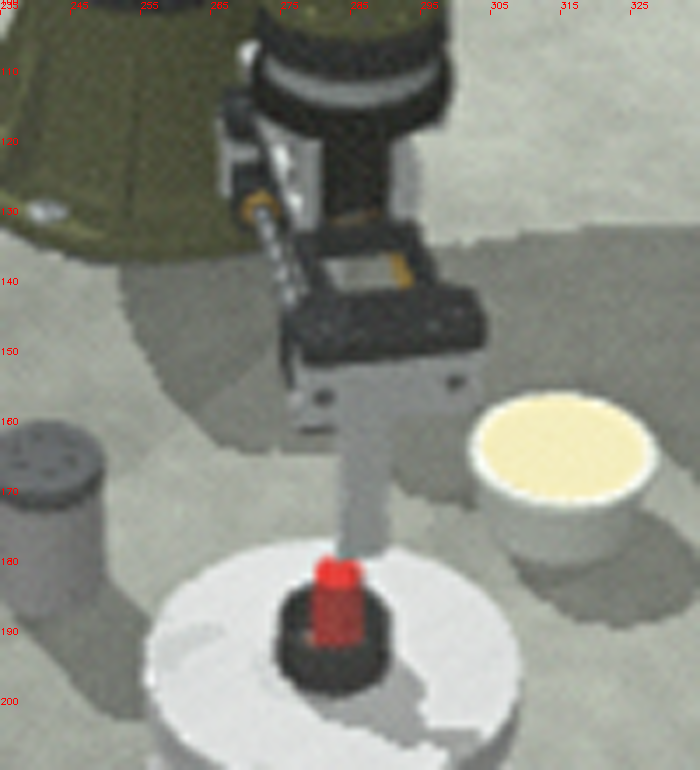

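```bash
python3 - <<'E'
from h import *
s=camera("scene")
for X in ([.613,-.0263+.0007,.1914],[.625,-.0263+.0009,.1914],[.5718,-.0242,.122]):
    u,v=proj(s,X);print(X,(u-235+.5)*7-.5,(v-100+.5)*7-.5)
E
```

```text
[0.613, -0.0256, 0.1914] 359.0051028901965 553.2054004417129
[0.625, -0.0254, 0.1914] 366.4262232359897 572.4917179736723
[0.5718, -0.0242, 0.122] 334.8656864256524 616.7787278273101
```

Call:
step_arm([
  [-1.7,15,-1,0,0,0],
  [0,25,0,0,0,0],
  [0,25,0,0,0,0],
  [0,15,0,0,0,0],
  [0,6,0,0,0,0],
  [0,0,0,0,0,0],
  [0,0,0,0,0,0],
])

```text
time_s: 28.58
ee_pos: [0.5731, -0.0247, 0.1071]
eef_rot: [-1.57, -0.0, -1.589]
force: [0.2, -0.3, -0.1]
grip_width: 0.0802
```

Call:
step_arm([
  [0,3,-1.3,0,0,0],
  [0,2,0,0,0,0],
  [0,0,0,0,0,0],
])

```text
time_s: 28.95
ee_pos: [0.5714, -0.0247, 0.1012]
eef_rot: [-1.571, 0.0, -1.589]
force: [-1.0, -0.2, -0.2]
grip_width: 0.0797
```

Call:
step_arm([
  [0,0,0,0,0,0],
  [0,0,0,0,0,0],
  [0,0,0,0,0,0],
  [0,0,0,0,0,0],
  [0,0,0,0,0,0],
  [0,0,0,0,0,0],
], gripper=-1, squeeze=10)

```text
time_s: 29.7
ee_pos: [0.5715, -0.0247, 0.1014]
eef_rot: [-1.571, 0.0, -1.589]
force: [-0.2, 0.5, 1.1]
grip_width: 0.0495
```

Call:
step_arm([
  [0,0,0,0,0,0],
  [0,0,0,0,0,0],
  [0,0,0,0,0,0],
  [0,-2,0,0,0,0],
  [0,-3,0,0,0,0],
  [0,-4,0,0,0,0],
  [0,-4,0,0,0,0],
  [0,0,0,0,0,0],
], squeeze=30)

```text
time_s: 30.7
ee_pos: [0.5717, -0.0247, 0.1148]
eef_rot: [-1.57, -0.0, -1.589]
force: [-0.6, -0.3, -1.2]
grip_width: 0.0492
```

```bash
python3 - <<'E'
from h import *
s=camera("scene");print(get_obs()["force"])
crop(s,235,120,100,110,7,"s8.png")
E
```

```text
[-0.36741378 -0.0405325  -1.57769591]
```

View pics/s8.png

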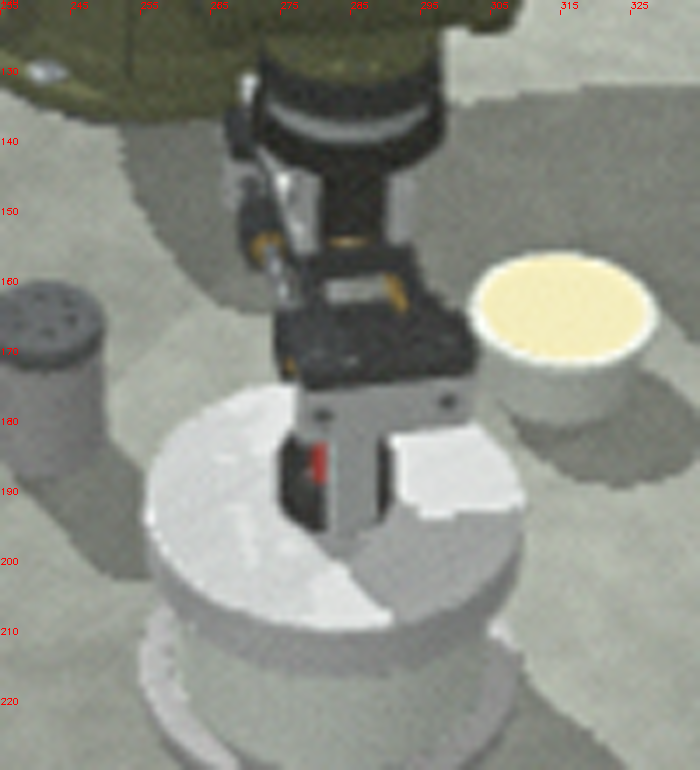

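Only the outer lid's weight (about 1.5 N) is on the gripper, and the lid is level. I'll keep lifting.

Call:
step_arm([
  [0,-6,0,0,0,0],
  [0,-8,0,0,0,0],
  [0,-10,0,0,0,0],
  [0,-12,0,0,0,0],
  [0,-15,0,0,0,0],
  [0,-20,0,0,0,0],
  [0,-20,0,0,0,0],
  [0,-20,0,0,0,0],
  [0,-12,0,0,0,0],
  [0,-6,0,0,0,0],
  [0,-2,0,0,0,0],
  [0,0,0,0,0,0],
])

```text
time_s: 32.25
ee_pos: [0.5714, -0.0246, 0.2449]
eef_rot: [-1.571, 0.0, -1.589]
force: [0.7, 0.1, -1.4]
grip_width: 0.0493
```

Call:
step_arm([
  [0,0,0,0,0,0],
  [0,0,0,0,0,0],
  [0,0,0,0,0,0],
  [0,0,0,0,0,0],
  [0,0,0,0,0,0],
  [0,0,0,0,0,0],
])

```text
time_s: 33.0
ee_pos: [0.5715, -0.0247, 0.2454]
eef_rot: [-1.571, 0.0, -1.589]
force: [0.4, 0.2, -0.9]
grip_width: 0.049
```

```bash
python3 - <<'E'
from h import *
s=camera("scene");c=camera("top");o=get_obs();print(o["force"],o["ee_pos"],o["joint_vel"])
ls=[(P(.572,-.0225,0,circ(.074,.094)),(0,255,0)),(P(.572,-.0225,0,circ(.011,.148)),(255,0,255))]
over(s,235,95,100,110,7,"s9.png",ls)
cv2.imwrite("pics/s9f.png",cv2.cvtColor(s["pixels"],cv2.COLOR_RGB2BGR));cv2.imwrite("pics/t9f.png",cv2.cvtColor(c["pixels"],cv2.COLOR_RGB2BGR))
E
```

```text
[-0.38306885  0.27063532 -1.29423048] [ 0.57147736 -0.02464341  0.24534256] [-0.00295487  0.00048812 -0.00153646  0.00255544  0.00159083 -0.00132835]
```

View pics/s9.png

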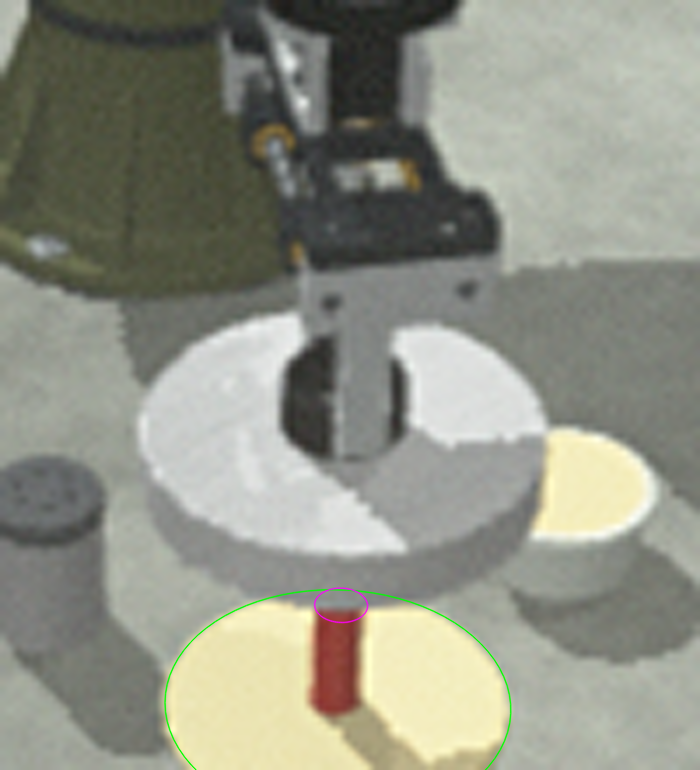

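View pics/s9f.png

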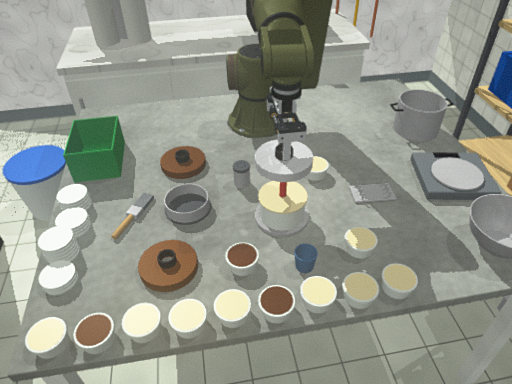

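View pics/t9f.png

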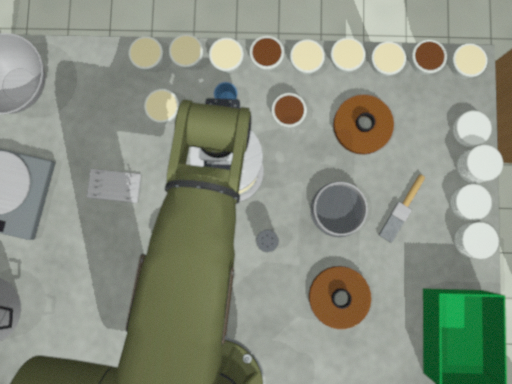

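The scene view shows the cream inner lid seated on the tub at (283,197). The outer lid is level in the gripper at (285,160), about 144 mm above where it sat, and the other objects are where they were. I'm handing in.

```bash
python3 -c "
from station import job
print(job.hand_in())"
```

```text
the job is handed in; nothing more can be done
None
```

I finished the dessert tub job and handed it in at about 33 s of the 72 s allowed; `hand_in()` gives no verdict.

- **Divider:** It slid down the tub's orange slot until it stood on the bottom. The tool stopped at the expected height, with a brief 23 N vertical push on the final step. The pictures afterwards showed it down between the rails. There was a light sideways rub of about 4–5 N on the way down, which I reduced with a 0.8 mm shift.
- **Pair of lids:** I carried both by the red knob and lowered them onto the tub with about 5 N contact. They stopped at the exact seated height.
- **Outer lid:** I lifted it by the black collar. The force read 1–1.5 N, about the outer lid's weight alone, so the inner lid stayed put.
- **Last check:** The outer lid was level and steady, about 144 mm above where it sat and clear of the knob. The cream inner lid fitted its seated outline. The desserts, shaker, brush and both brown look-alikes stood where they were at the start, and so did the cup, though the arm hid part of it from above.

The two cameras disagreed by about 1–2 mm on the tub and lid positions. That was within the play, and no other check failed.

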